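# Shake washed nuts out over a drying tray

## Task

Pick up the wide three-lane shaker with the six washed steel nuts and shake them out evenly over the drying tray with the rib, so that all six lie in the tray and at least two on each side of its rib. Then set the empty shaker down upright on the bare bench.

Things in the scene. Friction and masses are not known exactly. Their poses are not given: they have to be found in the camera images.
- shaker: Wide open-topped sheet-steel hand shaker, 90 mm deep (x), 129 mm wide (y), walls 34 mm high, 0.3 kg, on the bench, six nuts in it. Two walls make three 39 mm lanes along x, two nuts in each. Mouth (all lanes open): its -x side, roughly towards the robot. A bridge, top 37 mm up, carries the grip. Origin: underside centre, z up. The empty one-lane shaker near the back is not wanted.
- shaker_grip (a point): Centre of the shaker's black upright grip plate, 14 mm thick (shaker x), 56 mm wide (y), from 37 to 85 mm above the underside; this point is 61 mm above the shaker's origin and 6 mm to its +x. Pinch it from above across the 14 mm, fingertips above the bridge (37 mm). The lip of the mouth is 45 mm to -x of the shaker's origin, 4 mm up, with a ramp only 1 mm high. Axes as the shaker's.
- tray: Drying tray of plain aluminium, fixed: 170 mm (x) by 220 mm (y) outside, walls 3 mm thick and 28 mm high, floor 3 mm thick. One low rib, 3 mm thick, top 15 mm above the bench, runs along x through the middle (y = 0), parting a +y half from a -y half. Its x axis points roughly away from the robot. Origin: underside centre, z up. The smaller tray without a rib is not used.
- nut1: One of six alike steel hexagon nuts, 18.5 mm across flats, 11 mm thick, 17 g, dark hole; at first flat in the shaker. Slippery: stays in while carried level and unhurried, starts sliding with the mouth 15 to 30 deg down; by about 40 deg and a few short shakes all are out, landing 0 to 60 mm past the lip along -x. Origin: centre of one flat face, z out through the other.
- nut2: One of six alike steel hexagon nuts, 18.5 mm across flats, 11 mm thick, 17 g, dark hole; at first flat in the shaker. Slippery: stays in while carried level and unhurried, starts sliding with the mouth 15 to 30 deg down; by about 40 deg and a few short shakes all are out, landing 0 to 60 mm past the lip along -x. Origin: centre of one flat face, z out through the other.
- nut3: One of six alike steel hexagon nuts, 18.5 mm across flats, 11 mm thick, 17 g, dark hole; at first flat in the shaker. Slippery: stays in while carried level and unhurried, starts sliding with the mouth 15 to 30 deg down; by about 40 deg and a few short shakes all are out, landing 0 to 60 mm past the lip along -x. Origin: centre of one flat face, z out through the other.
- nut4: One of six alike steel hexagon nuts, 18.5 mm across flats, 11 mm thick, 17 g, dark hole; at first flat in the shaker. Slippery: stays in while carried level and unhurried, starts sliding with the mouth 15 to 30 deg down; by about 40 deg and a few short shakes all are out, landing 0 to 60 mm past the lip along -x. Origin: centre of one flat face, z out through the other.
- nut5: One of six alike steel hexagon nuts, 18.5 mm across flats, 11 mm thick, 17 g, dark hole; at first flat in the shaker. Slippery: stays in while carried level and unhurried, starts sliding with the mouth 15 to 30 deg down; by about 40 deg and a few short shakes all are out, landing 0 to 60 mm past the lip along -x. Origin: centre of one flat face, z out through the other.
- nut6: One of six alike steel hexagon nuts, 18.5 mm across flats, 11 mm thick, 17 g, dark hole; at first flat in the shaker. Slippery: stays in while carried level and unhurried, starts sliding with the mouth 15 to 30 deg down; by about 40 deg and a few short shakes all are out, landing 0 to 60 mm past the lip along -x. Origin: centre of one flat face, z out through the other.
There are look-alikes about, which are no part of the job. Leave any blue or turquoise look-alike of the shaker alone.

How it is judged:
On the way, in this order (a step that is already met when the one before it is completed fails the run):
1. the shaker is lifted clear of the bench (underside over 30 mm up) with all six nuts in it (height (world z) of shaker above 0.03 m and distance between each of nut1, nut2, nut3, nut4, nut5, nut6 and shaker below 0.08 m), for 0.1 s.
2. all six nuts have come out at the tray (low, and within 140 mm of its middle) while the shaker is still held up, its origin over 30 mm above the bench (height (world z) of shaker above 0.03 m and contact force between the fingers and shaker above 0.5 N and horizontal distance between each of nut1, nut2, nut3, nut4, nut5, nut6 and tray below 0.14 m and height (world z) of each of nut1, nut2, nut3, nut4, nut5, nut6 below 0.035 m), for 0.2 s.
At the end, for the whole second after the job is handed in: All six nuts lie at rest inside the drying tray (within its walls), at least two with their centre on the +y side of the rib and at least two on the -y side; the shaker stands at rest on the bench, upright within 10 degrees, underside within 10 mm of the bench, not touching the tray (x of nut1 in the frame of tray between -0.084 and 0.084 m and y of nut1 in the frame of tray between -0.109 and 0.109 m and z of each of nut1, nut2, nut3, nut4, nut5, nut6 in the frame of tray below 0.035 m and x of nut2 in the frame of tray between -0.084 and 0.084 m and y of nut2 in the frame of tray between -0.109 and 0.109 m and x of nut3 in the frame of tray between -0.084 and 0.084 m and y of nut3 in the frame of tray between -0.109 and 0.109 m and x of nut4 in the frame of tray between -0.084 and 0.084 m and y of nut4 in the frame of tray between -0.109 and 0.109 m and x of nut5 in the frame of tray between -0.084 and 0.084 m and y of nut5 in the frame of tray between -0.109 and 0.109 m and x of nut6 in the frame of tray between -0.084 and 0.084 m and y of nut6 in the frame of tray between -0.109 and 0.109 m and (y of each of nut1, nut2 in the frame of tray above 0 m or y of each of nut1, nut3 in the frame of tray above 0 m or y of each of nut1, nut4 in the frame of tray above 0 m or y of each of nut1, nut5 in the frame of tray above 0 m or y of each of nut1, nut6 in the frame of tray above 0 m or y of each of nut2, nut3 in the frame of tray above 0 m or y of each of nut2, nut4 in the frame of tray above 0 m or y of each of nut2, nut5 in the frame of tray above 0 m or y of each of nut2, nut6 in the frame of tray above 0 m or y of each of nut3, nut4 in the frame of tray above 0 m or y of each of nut3, nut5 in the frame of tray above 0 m or y of each of nut3, nut6 in the frame of tray above 0 m or y of each of nut4, nut5 in the frame of tray above 0 m or y of each of nut4, nut6 in the frame of tray above 0 m or y of each of nut5, nut6 in the frame of tray above 0 m) and (y of each of nut1, nut2 in the frame of tray below 0 m or y of each of nut1, nut3 in the frame of tray below 0 m or y of each of nut1, nut4 in the frame of tray below 0 m or y of each of nut1, nut5 in the frame of tray below 0 m or y of each of nut1, nut6 in the frame of tray below 0 m or y of each of nut2, nut3 in the frame of tray below 0 m or y of each of nut2, nut4 in the frame of tray below 0 m or y of each of nut2, nut5 in the frame of tray below 0 m or y of each of nut2, nut6 in the frame of tray below 0 m or y of each of nut3, nut4 in the frame of tray below 0 m or y of each of nut3, nut5 in the frame of tray below 0 m or y of each of nut3, nut6 in the frame of tray below 0 m or y of each of nut4, nut5 in the frame of tray below 0 m or y of each of nut4, nut6 in the frame of tray below 0 m or y of each of nut5, nut6 in the frame of tray below 0 m) and linear speed of each of nut1, nut2, nut3, nut4, nut5, nut6, shaker below 0.03 m/s and height (world z) of shaker below 0.01 m and angle between shaker's own z axis and vertical below 0.17 rad and contact force between shaker and tray below 0.1 N).
It also fails if it takes over 58 s, if anything falls off the work surface, if the arm or the gripper's body presses on something with over 40 N, if the wrist force passes 120 N, or if a joint passes its speed limit or range.

## Robot

A 6-joint arm with a two-finger parallel gripper is mounted at the origin on the work surface. World frame = base frame: x ahead of the robot, y to its left, z up, the work surface at z = 0. Lengths are in m, angles in rad, forces in N, time in s.
With the tool pointing down it reaches from about 0.35 to 0.875 m from the base axis. Payload 15.5 kg.
Tool frame: the origin (TCP) lies on the front face of the gripper's body, between the roots of the fingers; the fingertips stand 73 mm ahead of it and the grasp point (between the pads) lies 54 mm ahead of it (env.tcp_to_tips is the distance from the TCP to the fingertips, in m); z points along the fingers, y is the line along which they close (so a half turn about z gives the same grasp; the last joint's range is limited). The gripper opens to 85 mm and grips with 20 to 120 N. Pads are 22 mm wide; open, the fingers measure 114 mm over their backs; the gripper's body (76 mm by 85 mm) begins 54 mm behind the grasp point. The pads swing forward as they close: fully open they stand 13 mm farther back than shut.
Start: joints at [1.224, 0.494, 1.345, -0, 1.302, -0.096], TCP at [0.155, 0.605, 0.304] pointing down, gripper open.
Joint ranges: [-2.91, 2.91], [-0.82, 2.16], [0.22, 2.67], [-1.22, 4.37], [0.12, 2.79], [-3.08, 3.08]. Speed limits (rad/s): [1.89, 1.89, 2.57, 3.01, 3.01, 3.01].

## Interface

Orientations are given as a 3x3 rotation matrix whose columns are the frame's x, y, z axes.
In Python, from station import telemetry, cams, env, spotter gives the robot as it stands. The module is installed in compiled form; this text tells all that it offers.
- The arm moves only by the shell command python3 -m jog 'ROWS' [FORCE]. ROWS is a JSON object of lists of equal length, an entry for each row: "grip": the finger opening in mm, from 0 to 85.4; "offset": the shift along the tool's x, y, z in mm, a list of three; "yaw": the turn about the tool's z in rad. A call has exactly 5 rows; each row is the pose to reach, as a shift and turn from the pose commanded when the call began, along the tool's axes at that moment; what a row does not reach only later rows make up. A row lasts 1/10 s, in which the tool goes at most 50 mm and 8.59 degrees, less where a joint would pass 70% of its speed; a pose out of reach is approached as far as the arm can. A call with a gripper value outside its range is refused whole. The fingers move at their own pace and stop on an object; FORCE is the grip in N (left out, the last holds). Time passes only in rows, so rows that repeat a pose let the fingers close, or fill a call up. It gives the time, the measured TCP pose, the force, the opening and the grip force at its end, in the units of the state.
- telemetry.get_obs(): the state, without advancing time (a new reading comes with each control period).
- cams.read_camera(name): name is "scene" or "top" or "wrist"; returns a dict with "frame" (480x640x3 uint8, red, green, blue), "vfov" (degrees; the focal length in pixels is half the picture's height over the tangent of half this angle, whatever the lens; pixels are square), "cx", "cy" (the principal point, pixels), "R" (3x3) and "t" (3): a world point X has camera coordinates R X + t. Camera axes: x right, y down, z forward; pixel columns grow to the right and rows downward; lengths in m; the calibration is good to about 2 mm. A picture is of the moment at which its call begins. There is no depth.
- env.finish_job(): hands the job in; it is judged then, once.
Trained networks look in the newest picture that a camera, given by its name, has taken for a name from the list of things; names that differ only in an ending like _2 or _b are one class to them, and where a whole thing is asked for, a point or a joint stands for the part that bears it (a point fixed in the world has none). Each returns a list of dicts, best first, with "conf" (0 to 1); they miss things now and then, are a little off and sometimes report something else, mostly with a low value. They report only what shows in the picture. A call takes as long as a camera call. They do not tell look-alikes from the thing itself.
- spotter.masks_of(query, camera): "pixels" (480x640 bool, what is visible of it) and "xy" ([column, row] in pixels, amid what is visible of it).
- spotter.place_of(query, camera): "xy" ([column, row] in pixels: a listed point, or the origin of a listed thing).
The state is a dict: "t": time; "q": joint angles; "joint_vel": joint speeds; "joint_torque": joint torques, N m; "eef_pos": TCP position; "tcp_rot": TCP orientation; "force": force on the tool from outside, world axes, zero at the start; "moment": the same for the moment, N m; "gripper_width": opening from 0.0 (shut) to 1.0 (fully open); "gripper_force": force on a finger pad.
Only numpy, scipy, OpenCV 4.12 (cv2) and the standard library are available. Lean on these libraries where they do the work, as an engineer would, in place of code of your own. Each camera call takes 0.05 s, during which the arm holds its last target. There are 200 camera calls.

## Working session

There is one attempt and no reset: what is moved stays moved. The work goes in short steps, Python scripts to look and compute and a shell command to move; the robot and the scene stay as the last step left them, time stands still between calls to the robot, and variables do not carry over. Pictures are saved under pics/ and viewed, at most 10 in all, crops included, and the job is handed in when it is done.

```bash
mkdir -p pics; cat > h.py <<'E'
import numpy as np, cv2
from station import telemetry, cams, env, spotter
def cam(n):
    c=cams.read_camera(n); c['f']=240/np.tan(np.radians(c['vfov'])/2); c['R']=np.array(c['R']);c['t']=np.array(c['t']); return c
def ray(c,xy,z):
    d=c['R'].T@np.array([(xy[0]-c['cx'])/c['f'],(xy[1]-c['cy'])/c['f'],1]); o=-c['R'].T@c['t']
    return o+d*(z-o[2])/d[2]
def proj(c,X):
    p=c['R']@np.array(X)+c['t']; return np.array([c['cx'],c['cy']])+c['f']*p[:2]/p[2]
def save(c,n): cv2.imwrite('pics/'+n+'.png',c['frame'][:,:,::-1])
E
python3 - <<'E'
from h import *
o=telemetry.get_obs(); print(o['tcp_rot'],o['eef_pos'],o['t'])
for n in ['top','scene']:
    c=cam(n); save(c,n+'0')
    print(n,c['f'],-c['R'].T@c['t'])
    for q,z in [('shaker',0),('shaker_grip',.061),('tray',0),('nut1',.004)]:
        for d in spotter.place_of(q,n): print(q,round(d['conf'],2),np.round(d['xy'],1),np.round(ray(c,d['xy'],z),3))
E
```

```text
[[-9.68714809e-01  2.48176298e-01 -3.79021444e-04]
 [ 2.48176572e-01  9.68714164e-01 -1.12144811e-03]
 [ 8.88466009e-05 -1.18042763e-03 -9.99999299e-01]] [0.15502649 0.60520102 0.30330143] 0.0
top 487.574545952585 [ 0.30508674 -0.08087727  0.98339513]
shaker 0.8 [485.1 326.1] [ 0.213 -0.399  0.   ]
shaker 0.68 [380.3 162.2] [ 0.544 -0.192  0.   ]
shaker 0.67 [423.  241.2] [ 0.382 -0.278  0.   ]
shaker 0.55 [166.  285.9] [0.289 0.24  0.   ]
shaker_grip 0.81 [159.1 287.8] [0.286 0.233 0.061]
shaker_grip 0.72 [389.2 150.3] [ 0.552 -0.203  0.061]
shaker_grip 0.65 [427.3 236.2] [ 0.387 -0.274  0.061]
tray 0.74 [180.4 182.8] [0.499 0.217 0.   ]
nut1 0.61 [410.  161.7] [ 0.544 -0.252  0.004]
nut1 0.57 [363.6 170.7] [ 0.525 -0.158  0.004]
nut1 0.51 [387.2 167. ] [ 0.533 -0.206  0.004]
nut1 0.45 [397.9 141.3] [ 0.587 -0.228  0.004]
nut1 0.38 [358.  150.9] [ 0.566 -0.146  0.004]
scene 462.66380165243635 [ 0.76248169 -0.43522541  0.7972132 ]
shaker 0.9 [233.9 323.3] [ 0.385 -0.286  0.   ]
shaker 0.71 [329.4 353.5] [ 0.552 -0.201  0.   ]
shaker 0.63 [378.1 154.8] [0.282 0.242 0.   ]
shaker 0.56 [130.2 304.2] [ 0.213 -0.403  0.   ]
shaker_grip 0.83 [231.  309.3] [ 0.389 -0.284  0.061]
shaker_grip 0.79 [118.4 292.7] [ 0.22  -0.409  0.061]
shaker_grip 0.71 [334.  342.2] [ 0.56  -0.199  0.061]
shaker_grip 0.57 [376.7 138.5] [0.282 0.228 0.061]
shaker_grip 0.36 [445.9 210.9] [0.522 0.167 0.061]
nut1 0.63 [334.4 377.4] [ 0.59  -0.226  0.004]
nut1 0.63 [334.7 327. ] [ 0.524 -0.158  0.004]
nut1 0.6 [306.8 370.5] [ 0.547 -0.252  0.004]
nut1 0.6 [323.8 347.9] [ 0.539 -0.201  0.004]
nut1 0.52 [341.8 360.1] [ 0.577 -0.195  0.004]
nut1 0.41 [357.3 340.1] [ 0.571 -0.147  0.004]
```

View pics/top0.png

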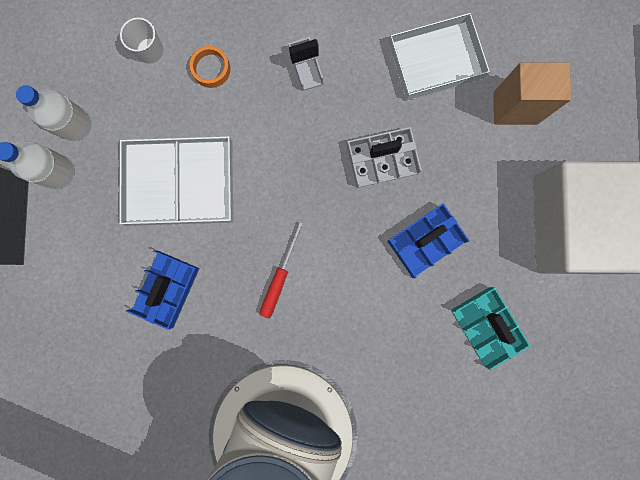

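View pics/scene0.png

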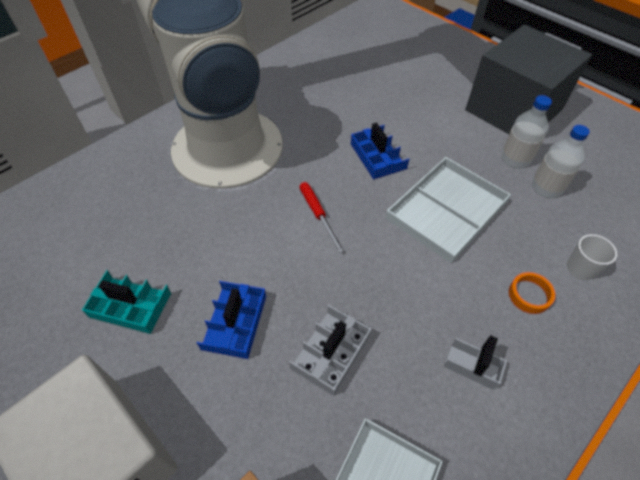

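The grey shaker is at top pixel (382,158), with its mouth towards the robot. The ribbed tray is at (176,181). The jog offers no tilt, so I plan to throw the nuts out with a sharp horizontal reversal over the tray. First I move above the shaker.

```bash

for i in 1; do python3 -m jog '{"grip":[85,85,85,85,85],"offset":[[-20,-24,0],[-49,-58,0],[-78,-92,0],[-107,-126,0],[-136,-160,0]],"yaw":[0,0,0,0,0]}' 60; done
python3 -m jog '{"grip":[85,85,85,85,85],"offset":[[-29,-34,0],[-58,-68,0],[-87,-102,0],[-116,-136,0],[-145,-170,0]],"yaw":[0,0,0,0,0]}'
python3 -m jog '{"grip":[85,85,85,85,85],"offset":[[-29,-34,0],[-58,-68,0],[-87,-102,0],[-116,-136,0],[-145,-170,0]],"yaw":[0,0,0,0,0]}'
python3 -m jog '{"grip":[85,85,85,85,85],"offset":[[-29,-34,0],[-58,-68,0],[-87,-102,0],[-116,-136,0],[-130,-155,0]],"yaw":[0,0,0,0,0]}'
python3 -m jog '{"grip":[85,85,85,85,85],"offset":[[0,0,0],[0,0,0],[0,0,0],[0,0,0],[0,0,0]],"yaw":[0.14,0.28,0.42,0.56,0.7]}'
python3 -m jog '{"grip":[85,85,85,85,85],"offset":[[0,0,0],[0,0,0],[0,0,0],[0,0,0],[0,0,0]],"yaw":[0.14,0.28,0.42,0.45,0.45]}'
python3 - <<'E'
from h import *
o=telemetry.get_obs(); print(o['tcp_rot'],o['eef_pos'],o['t'],o['q'])
c=cam('wrist'); save(c,'w1'); print(c['t'])
for q,z in [('shaker_grip',.061),('nut1',.004)]:
    for d in spotter.place_of(q,'wrist'): print(q,round(d['conf'],2),np.round(d['xy'],1),np.round(ray(c,d['xy'],z),4))
E
```

```text
t: 1.0
eef_pos: [0.2475, 0.4152, 0.304]
tcp_rot: [[-0.969, 0.248, 0.0], [0.248, 0.969, 0.0], [-0.0, 0.0, -1.0]]
force: [0.9, 0.6, 0.0]
gripper_width: 0.997
gripper_force: 0.0
t: 1.5
eef_pos: [0.3459, 0.2144, 0.3041]
tcp_rot: [[-0.969, 0.248, 0.001], [0.248, 0.969, 0.0], [-0.001, 0.0, -1.0]]
force: [1.2, 0.0, -1.1]
gripper_width: 0.994
gripper_force: 0.0
t: 2.0
eef_pos: [0.4442, 0.0134, 0.3041]
tcp_rot: [[-0.969, 0.248, 0.001], [0.248, 0.969, -0.0], [-0.001, 0.0, -1.0]]
force: [0.2, 0.9, -0.0]
gripper_width: 0.998
gripper_force: 0.0
t: 2.5
eef_pos: [0.5324, -0.1702, 0.3039]
tcp_rot: [[-0.968, 0.25, 0.001], [0.25, 0.968, -0.001], [-0.001, -0.001, -1.0]]
force: [0.5, 0.3, -0.1]
gripper_width: 0.994
gripper_force: 0.0
t: 3.0
eef_pos: [0.5312, -0.1671, 0.3039]
tcp_rot: [[-0.576, 0.817, 0.0], [0.817, 0.576, -0.0], [-0.0, 0.0, -1.0]]
force: [-0.3, -0.2, -0.4]
gripper_width: 0.994
gripper_force: 0.0
t: 3.5
eef_pos: [0.5312, -0.1671, 0.3039]
tcp_rot: [[-0.172, 0.985, 0.0], [0.985, 0.172, -0.0], [-0.0, 0.0, -1.0]]
force: [-0.2, -0.2, -0.3]
gripper_width: 0.997
gripper_force: 0.0
[[-1.71518141e-01  9.85180957e-01  9.98460105e-05]
 [ 9.85180960e-01  1.71518145e-01 -3.50352881e-05]
 [-5.16415012e-05  9.23572010e-05 -9.99999994e-01]] [ 0.5311669  -0.16705776  0.30392865] 3.5 [-4.11961672e-01  3.97708922e-01  1.51571583e+00  8.36126777e-06
  1.22806238e+00 -5.84334924e-01]
[-0.49279452 -0.28234253  0.30124891]
shaker_grip 0.95 [127.5 313.8] [ 0.3861 -0.2809  0.061 ]
shaker_grip 0.87 [343.9 248.2] [ 0.5541 -0.1923  0.061 ]
nut1 0.9 [358.1 224.9] [ 0.5697 -0.1869  0.004 ]
nut1 0.9 [359.9 176.9] [ 0.5624 -0.1431  0.004 ]
nut1 0.83 [316.1 181.8] [ 0.5247 -0.1541  0.004 ]
nut1 0.76 [320.1 276.3] [ 0.544  -0.2437  0.004 ]
nut1 0.75 [365.6 270. ] [ 0.5858 -0.2297  0.004 ]
nut1 0.55 [312.8 226.5] [ 0.5288 -0.1956  0.004 ]
```

View pics/w1.png

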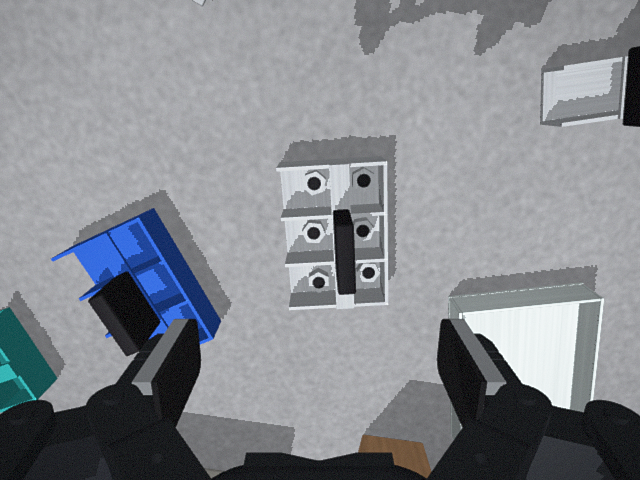

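```bash
python3 - <<'E'
from h import *
c=cam('wrist')
for p,z in [((386,162),.034),((387,303),.034),((278,168),.034),((290,308),.034),((334,210),.085),((339,293),.085),((352,209),.085),((355,293),.085)]: print(p,np.round(ray(c,p,z),4))
P=[spotter.masks_of('shaker_grip','wrist')]
for d in P[0][:4]:
    m=d['pixels'].astype(np.uint8); print(d['conf'],d['xy'],cv2.minAreaRect(cv2.findNonZero(m)))
c=cam('top')
d=spotter.masks_of('tray','top')
for e in d[:2]:
    m=e['pixels'].astype(np.uint8); r=cv2.minAreaRect(cv2.findNonZero(m)); b=cv2.boxPoints(r)
    print(e['conf'],e['xy'],b); w=np.array([ray(c,p,.028)[:2] for p in b]); print(w,w.mean(0),[np.linalg.norm(w[i]-w[i-1]) for i in range(4)])
E
```

```text
(386, 162) [ 0.5769 -0.123   0.034 ]
(387, 303) [ 0.6058 -0.2463  0.034 ]
(278, 168) [ 0.4916 -0.1428  0.034 ]
(290, 308) [ 0.5202 -0.2663  0.034 ]
(334, 210) [ 0.5387 -0.157   0.085 ]
(339, 293) [ 0.5544 -0.2203  0.085 ]
(352, 209) [ 0.5512 -0.1541  0.085 ]
(355, 293) [ 0.5664 -0.2182  0.085 ]
0.77 [141.2, 285.0] ((138.93569946289062, 293.7176208496094), (153.25119018554688, 114.29730224609375), 58.73627471923828)
0.62 [15.8, 365.0] ((29.0, 359.5), (105.0, 58.0), 90.0)
0.6 [332.7, 230.3] ((334.790771484375, 233.73385620117188), (152.43161010742188, 110.32986450195312), 86.8201675415039)
0.89 [175.8, 176.8] [[117.63514 137.37688]
 [232.49236 135.52434]
 [233.90979 223.40471]
 [119.05257 225.25725]]
[[0.58541189 0.33768315]
 [0.59013733 0.10676208]
 [0.41290253 0.10009461]
 [0.40797364 0.32745069]] [0.49910635 0.21799763] [np.float64(0.17773304344058935), np.float64(0.23096940829216742), np.float64(0.1773601695272809), np.float64(0.22740950058410764)]
```

```bash

python3 -m jog '{"grip":[85,85,70,60,50],"offset":[[-10,6,20],[-20,12,60],[-29.5,18,100],[-29.5,18,130],[-29.5,18,150]],"yaw":[-0.03,-0.058,-0.058,-0.058,-0.058]}' 80
python3 - <<'E'
from h import *
o=telemetry.get_obs(); print(o['tcp_rot'],o['eef_pos'],o['t'])
c=cam('wrist'); save(c,'w2')
for q,z in [('shaker_grip',.061)]:
    for d in spotter.place_of(q,'wrist'): print(q,round(d['conf'],2),np.round(d['xy'],1),np.round(ray(c,d['xy'],z),4))
print(proj(c,[.5542,-.193,.085]))
E
```

```text
t: 4.35
eef_pos: [0.5533, -0.193, 0.1515]
tcp_rot: [[-0.226, 0.974, -0.002], [0.974, 0.226, 0.001], [0.001, -0.002, -1.0]]
force: [0.4, -0.6, 0.4]
gripper_width: 0.586
gripper_force: 0.0
[[-2.26463518e-01  9.74017444e-01 -2.07202365e-03]
 [ 9.74018632e-01  2.26465842e-01  9.62423204e-04]
 [ 1.40665957e-03 -1.80023589e-03 -9.99997390e-01]] [ 0.55333987 -0.19298464  0.15149657] 4.35
shaker_grip 0.91 [325.1 303.8] [ 0.5543 -0.1926  0.061 ]
[325.47273439 334.28081283]
```

View pics/w2.png

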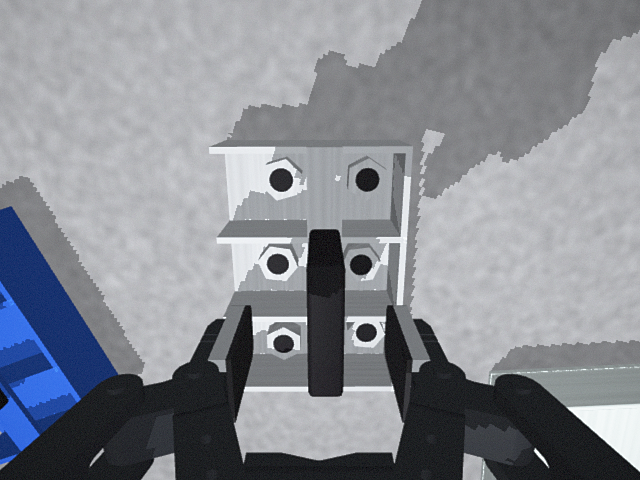

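The plate (326,310) is square and centred between the fingers, and all six nuts are in. I'll go down, close, and lift gently.

```bash

python3 -m jog '{"grip":[50,50,40,25,10],"offset":[[0,0,17],[0,0,33],[0,0,33],[0,0,33],[0,0,33]],"yaw":[0,0,0,0,0]}' 90
python3 -m jog '{"grip":[5,5,5,5,5],"offset":[[0,0,0],[0,0,0],[0,0,0],[0,0,0],[0,0,0]],"yaw":[0,0,0,0,0]}'
python3 -m jog '{"grip":[5,5,5,5,5],"offset":[[0,0,-3],[0,0,-9],[0,0,-17],[0,0,-27],[0,0,-37]],"yaw":[0,0,0,0,0]}'
python3 -m jog '{"grip":[5,5,5,5,5],"offset":[[0,0,-10],[0,0,-20],[0,0,-28],[0,0,-33],[0,0,-35]],"yaw":[0,0,0,0,0]}'
python3 - <<'E'
from h import *
o=telemetry.get_obs(); print(o['tcp_rot'],o['eef_pos'],o['t'])
c=cam('wrist'); save(c,'w3')
d=spotter.place_of('nut1','wrist'); print(len(d),[np.round(e['xy']) for e in d])
E
```

```text
t: 4.95
eef_pos: [0.5546, -0.1933, 0.1223]
tcp_rot: [[-0.226, 0.974, 0.002], [0.974, 0.226, -0.001], [-0.001, 0.002, -1.0]]
force: [-0.3, 0.8, 5.4]
gripper_width: 0.152
gripper_force: 88.0
t: 5.45
eef_pos: [0.5546, -0.1934, 0.1223]
tcp_rot: [[-0.226, 0.974, 0.002], [0.974, 0.226, -0.001], [-0.001, 0.002, -1.0]]
force: [0.1, 0.8, 8.7]
gripper_width: 0.149
gripper_force: 88.1
t: 5.95
eef_pos: [0.5539, -0.1931, 0.1589]
tcp_rot: [[-0.226, 0.974, 0.0], [0.974, 0.226, -0.0], [-0.0, 0.0, -1.0]]
force: [-0.8, -1.0, -3.6]
gripper_width: 0.151
gripper_force: 87.7
t: 6.45
eef_pos: [0.554, -0.1931, 0.1935]
tcp_rot: [[-0.226, 0.974, 0.001], [0.974, 0.226, -0.0], [-0.0, 0.0, -1.0]]
force: [-0.0, 0.5, -4.1]
gripper_width: 0.155
gripper_force: 87.7
[[-2.26054013e-01  9.74114618e-01  5.41795362e-04]
 [ 9.74114698e-01  2.26054174e-01 -2.55424016e-04]
 [-3.71287371e-04  4.70031202e-04 -9.99999821e-01]] [ 0.5540032  -0.19311679  0.19347108] 6.45
3 [array([366., 183.]), array([267., 272.]), array([358., 275.])]
```

View pics/w3.png

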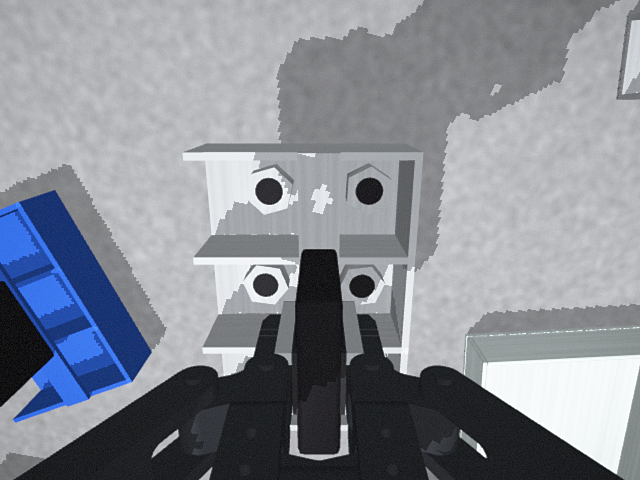

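```bash

python3 -m jog '{"grip":[5,5,5,5,5],"offset":[[3,1.4,0],[12,5.5,0],[27,12.5,0],[47,21.7,0],[70,32.4,0]],"yaw":[0,0,0,0,0]}' 110
python3 -m jog '{"grip":[5,5,5,5,5],"offset":[[25,11.6,0],[50,23.1,0],[75,34.7,0],[100,46.3,0],[125,57.8,0]],"yaw":[0,0,0,0,0]}'
python3 -m jog '{"grip":[5,5,5,5,5],"offset":[[25,11.6,0],[50,23.1,0],[75,34.7,0],[100,46.3,0],[125,57.8,0]],"yaw":[0,0,0,0,0]}'
python3 -m jog '{"grip":[5,5,5,5,5],"offset":[[23,10.6,0],[41,19,0],[53,24.5,0],[60,27.7,0],[63,29.1,0]],"yaw":[0,0,0,0,0]}'
python3 -m jog '{"grip":[5,5,5,5,5],"offset":[[0,0,0],[0,0,3],[0,0,8],[0,0,14],[0,0,19]],"yaw":[0.02,0.07,0.13,0.18,0.21]}'
python3 - <<'E'
from h import *
o=telemetry.get_obs(); print(o['tcp_rot'],o['eef_pos'],o['t'])
c=cam('top'); save(c,'t2')
for q in ['tray','nut1','shaker']:
  for d in spotter.place_of(q,'top'): print(q,round(d['conf'],2),np.round(d['xy'],1),np.round(ray(c,d['xy'],.0 if q=='tray' else .055),4))
E
```

```text
t: 7.05
eef_pos: [0.5697, -0.1158, 0.1927]
tcp_rot: [[-0.226, 0.974, -0.0], [0.974, 0.226, 0.0], [0.0, -0.0, -1.0]]
force: [-0.1, -0.4, -4.6]
gripper_width: 0.15
gripper_force: 107.3
t: 7.55
eef_pos: [0.5975, 0.0199, 0.1927]
tcp_rot: [[-0.227, 0.974, -0.0], [0.974, 0.227, 0.0], [0.0, -0.0, -1.0]]
force: [0.3, 0.2, -4.6]
gripper_width: 0.15
gripper_force: 107.3
t: 8.05
eef_pos: [0.6252, 0.1547, 0.1926]
tcp_rot: [[-0.227, 0.974, -0.001], [0.974, 0.227, 0.0], [0.0, -0.001, -1.0]]
force: [0.2, -0.4, -4.2]
gripper_width: 0.146
gripper_force: 107.3
t: 8.55
eef_pos: [0.6398, 0.2205, 0.1927]
tcp_rot: [[-0.226, 0.974, -0.0], [0.974, 0.226, -0.0], [-0.0, -0.0, -1.0]]
force: [0.2, 0.1, -4.4]
gripper_width: 0.148
gripper_force: 107.3
t: 9.05
eef_pos: [0.6398, 0.2189, 0.1737]
tcp_rot: [[-0.014, 1.0, -0.0], [1.0, 0.014, -0.0], [-0.0, -0.0, -1.0]]
force: [0.0, 0.3, -4.9]
gripper_width: 0.147
gripper_force: 107.3
[[-1.37520335e-02  9.99905385e-01 -3.20516840e-04]
 [ 9.99905401e-01  1.37519472e-02 -2.70092578e-04]
 [-2.65659293e-04 -3.24200841e-04 -9.99999912e-01]] [0.63978975 0.2189283  0.17366254] 9.05
tray 0.64 [178.4 183.8] [0.497 0.221 0.   ]
nut1 0.55 [196.8 118. ] [0.6168 0.1721 0.055 ]
nut1 0.54 [153.  116.3] [0.6199 0.2581 0.055 ]
nut1 0.43 [195.9  96.8] [0.6595 0.1751 0.055 ]
shaker 0.92 [421.1 243.1] [ 0.374  -0.2631  0.055 ]
shaker 0.9 [165.1 289. ] [0.2838 0.2231 0.055 ]
shaker 0.89 [487.9 324.6] [ 0.2213 -0.3867  0.055 ]
shaker 0.66 [175.5 110.6] [0.6315 0.2144 0.055 ]
shaker 0.51 [153.8 115.9] [0.6207 0.2566 0.055 ]
shaker 0.19 [182.2 183.4] [0.4871 0.1968 0.055 ]
```

View pics/t2.png

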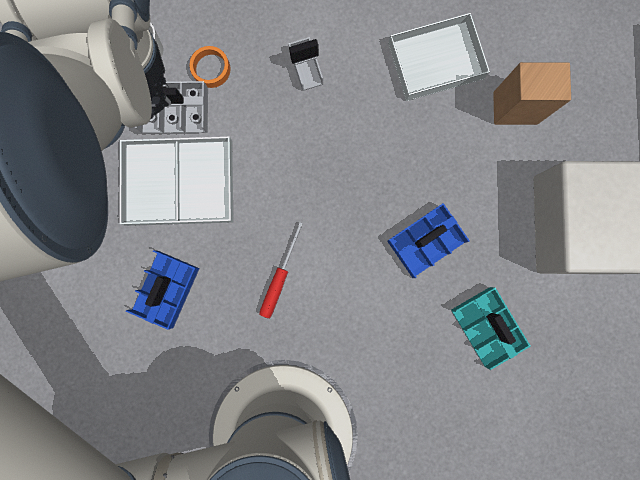

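The shaker hangs at (172,107), just beyond the tray, with its lanes straddling the rib line. Now the run-up and sharp reversal.

```bash

python3 -m jog '{"grip":[5,5,5,5,5],"offset":[[0,-15,0],[0,-47,0],[0,-95,0],[0,-47,0],[0,-35,0]],"yaw":[0,0,0,0,0]}' 110
python3 - <<'E'
from h import *
o=telemetry.get_obs(); print(o['eef_pos'],o['t'])
c=cam('top'); save(c,'t3'); s=cam('scene'); save(s,'s3')
cv2.imwrite('pics/both3.png',np.hstack([cv2.resize(c['frame'][60:260,60:260],(400,400)),cv2.resize(s['frame'][60:260,330:530],(400,400))])[:,:,::-1])
E
```

```text
t: 9.75
eef_pos: [0.6021, 0.218, 0.1724]
tcp_rot: [[-0.019, 1.0, -0.006], [1.0, 0.019, -0.002], [-0.002, -0.006, -1.0]]
force: [5.9, 1.8, -1.1]
gripper_width: 0.142
gripper_force: 109.4
[0.60206852 0.21798784 0.1723893 ] 9.75
```

View pics/both3.png

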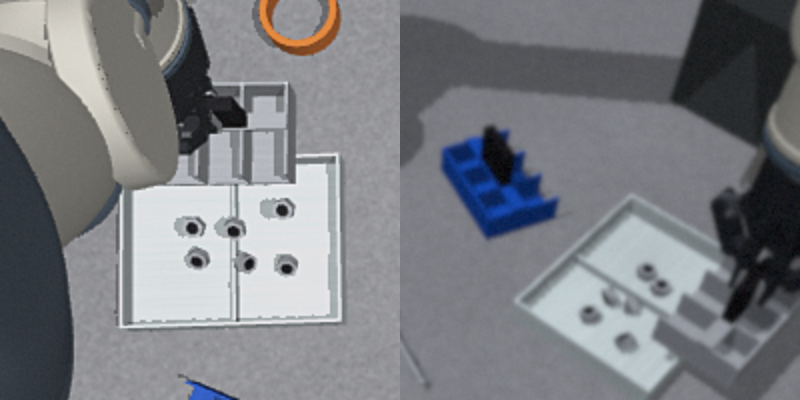

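All six nuts are in the tray: two clearly on +y at crop (190,228) and (197,258), two clearly on -y at (282,209) and (287,266), and two near the rib. I'll lift, carry to the free bench at about (0.55, -0.03), and lower.

```bash

python3 -m jog '{"grip":[5,5,5,5,5],"offset":[[0,0,0],[0,0,-5],[0,0,-15],[0,0,-25],[0,0,-30]],"yaw":[0,0,0,0,0]}'
python3 -m jog '{"grip":[5,5,5,5,5],"offset":[[-10,-2,0],[-30,-6,0],[-60,-12,0],[-95,-20,0],[-130,-27,0]],"yaw":[0,0,0,0,0]}'
python3 -m jog '{"grip":[5,5,5,5,5],"offset":[[-35,-7,0],[-70,-14,0],[-97,-20,0],[-112,-24,0],[-118,-25,0]],"yaw":[0,0,0,0,0]}'
python3 -m jog '{"grip":[5,5,5,5,5],"offset":[[0,0,10],[0,0,30],[0,0,48],[0,0,60],[0,0,68]],"yaw":[0,0,0,0,0]}'
python3 - <<'E'
from h import *
o=telemetry.get_obs(); print(o['eef_pos'],o['t'],o['tcp_rot'][2],o['force'])
c=cam('top'); s=cam('scene')
for n,k in(('top',c),('scene',s)):
  for d in spotter.place_of('nut1',n): print(n,round(d['conf'],2),np.round(ray(k,d['xy'],.008),4))
cv2.imwrite('pics/both4.png',np.hstack([cv2.resize(c['frame'][60:260,100:300],(400,400)),cv2.resize(s['frame'][100:350,320:570],(400,400))])[:,:,::-1])
E
```

```text
t: 10.35
eef_pos: [0.6052, 0.2196, 0.2057]
tcp_rot: [[-0.018, 1.0, 0.002], [1.0, 0.018, 0.0], [0.0, 0.002, -1.0]]
force: [0.2, -0.3, -3.6]
gripper_width: 0.149
gripper_force: 109.5
t: 10.85
eef_pos: [0.5789, 0.0865, 0.2035]
tcp_rot: [[-0.018, 1.0, -0.001], [1.0, 0.018, -0.0], [-0.0, -0.001, -1.0]]
force: [-0.2, -0.8, -3.0]
gripper_width: 0.148
gripper_force: 109.4
t: 11.35
eef_pos: [0.5563, -0.0314, 0.2037]
tcp_rot: [[-0.016, 1.0, -0.001], [1.0, 0.016, -0.0], [0.0, -0.001, -1.0]]
force: [0.6, 1.7, -3.5]
gripper_width: 0.148
gripper_force: 109.4
t: 11.85
eef_pos: [0.557, -0.0286, 0.1345]
tcp_rot: [[-0.019, 1.0, -0.001], [1.0, 0.019, 0.0], [0.0, -0.001, -1.0]]
force: [0.3, -0.5, -3.2]
gripper_width: 0.148
gripper_force: 109.4
[ 0.55704913 -0.02861186  0.1345284 ] 11.85 [ 3.23438566e-04 -1.29696692e-03 -9.99999107e-01] [ 0.30036996 -0.48711354 -3.24301183]
scene 0.5 [0.5223 0.2425 0.008 ]
scene 0.46 [0.5457 0.1454 0.008 ]
```

View pics/both4.png

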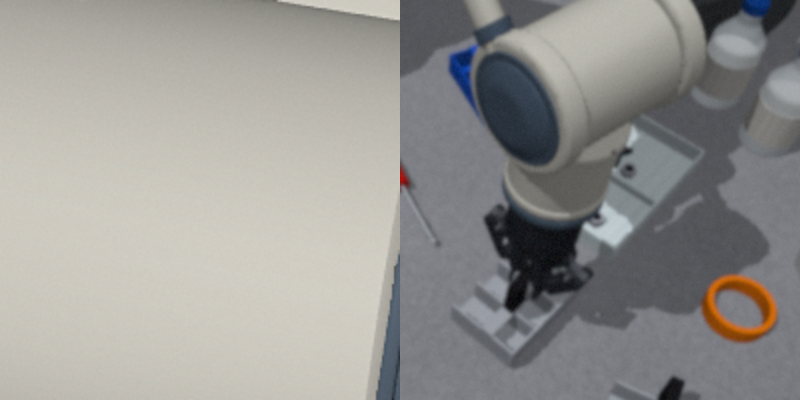

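The shaker hangs empty and level over bare bench at crop (515,315). I'll lower the last 12 mm, release and retract.

```bash

python3 -m jog '{"grip":[5,5,5,5,5],"offset":[[0,0,4],[0,0,8],[0,0,10.5],[0,0,11.5],[0,0,12]],"yaw":[0,0,0,0,0]}' 
python3 -m jog '{"grip":[20,30,40,50,60],"offset":[[0,0,0],[0,0,0],[0,0,0],[0,0,0],[0,0,0]],"yaw":[0,0,0,0,0]}' 20
python3 -m jog '{"grip":[60,60,60,60,60],"offset":[[0,0,-15],[0,0,-45],[0,0,-85],[0,0,-125],[0,0,-150]],"yaw":[0,0,0,0,0]}'
python3 -m jog '{"grip":[60,60,60,60,60],"offset":[[-20,0,0],[-65,0,0],[-110,0,0],[-155,0,0],[-200,0,0]],"yaw":[0,0,0,0,0]}'
python3 -m jog '{"grip":[60,60,60,60,60],"offset":[[-40,0,0],[-80,0,0],[-110,0,0],[-120,0,0],[-120,0,0]],"yaw":[0,0,0,0,0]}'
python3 - <<'E'
from h import *
o=telemetry.get_obs(); print(o['eef_pos'],o['t'])
c=cam('top'); s=cam('scene')
for n,k in(('top',c),('scene',s)):
  for d in spotter.place_of('nut1',n): print(n,round(d['conf'],2),np.round(ray(k,d['xy'],.008),4))
cv2.imwrite('pics/both5.png',np.hstack([cv2.resize(c['frame'][60:260,110:310],(400,400)),cv2.resize(s['frame'][100:350,320:570],(400,400))])[:,:,::-1])
E
```

```text
t: 12.55
eef_pos: [0.5573, -0.0295, 0.1238]
tcp_rot: [[-0.018, 1.0, -0.0], [1.0, 0.018, -0.0], [-0.0, -0.0, -1.0]]
force: [0.1, 0.4, -3.0]
gripper_width: 0.15
gripper_force: 109.2
t: 13.05
eef_pos: [0.5574, -0.0295, 0.124]
tcp_rot: [[-0.018, 1.0, 0.0], [1.0, 0.018, -0.0], [-0.0, 0.0, -1.0]]
force: [0.6, 0.1, -0.6]
gripper_width: 0.698
gripper_force: 0.0
t: 13.55
eef_pos: [0.5578, -0.0295, 0.2768]
tcp_rot: [[-0.018, 1.0, 0.003], [1.0, 0.018, -0.0], [-0.001, 0.003, -1.0]]
force: [0.5, 0.4, 0.3]
gripper_width: 0.702
gripper_force: 0.0
t: 14.05
eef_pos: [0.5606, -0.2312, 0.274]
tcp_rot: [[-0.018, 1.0, 0.0], [1.0, 0.018, -0.0], [-0.0, 0.0, -1.0]]
force: [1.3, -0.0, 0.7]
gripper_width: 0.706
gripper_force: 0.0
t: 14.55
eef_pos: [0.5628, -0.3504, 0.2735]
tcp_rot: [[-0.016, 1.0, -0.0], [1.0, 0.016, 0.0], [0.0, -0.0, -1.0]]
force: [-0.2, 0.9, -0.4]
gripper_width: 0.702
gripper_force: 0.0
[ 0.56279198 -0.35039992  0.27354427] 14.55
scene 0.65 [0.4875 0.2541 0.008 ]
scene 0.5 [0.5429 0.1429 0.008 ]
scene 0.42 [0.4828 0.1877 0.008 ]
```

View pics/both5.png

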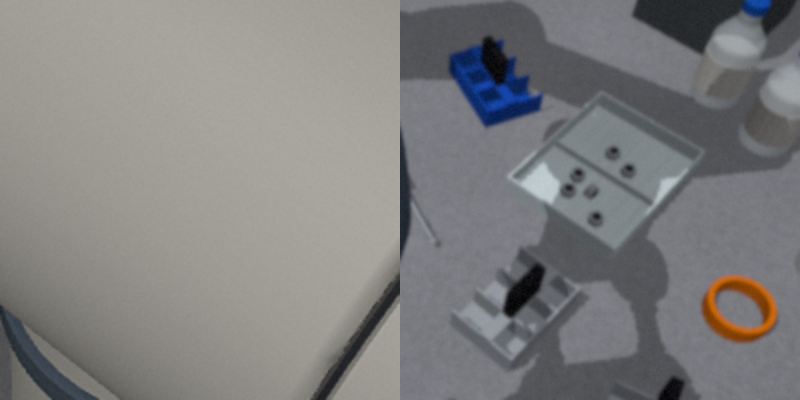

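The shaker stands upright and empty on the bench, clear of the tray. The nuts lie two on +y and four on -y of the rib, all well inside the tray.

```bash
python3 -c "
from station import env
print(env.finish_job())"
```

```text
the job is handed in; nothing more can be done
None
```

I handed the job in after about 15 s of robot time: all six nuts lie in the tray (two on +y and four on -y of the rib), and the empty shaker stands upright on the bare bench; no verdict was reported back.

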